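# Find the socket that fits the cutter's hub nut

## Robot

A 7-joint arm with a two-finger parallel gripper is mounted at the origin on the work surface. World frame = base frame: x ahead of the robot, y to its left, z up, the work surface at z = 0. Lengths are in m, angles in degrees, forces in N, time in s.
With the tool pointing down it reaches from about 0.35 to 0.9 m from the base axis. Payload 19.9 kg.
Tool frame: the origin (TCP) lies at the very end of the fingers, on their centre line; the grasp point (between the pads) lies 19 mm behind it; z points along the fingers, y is the line along which they close (so a half turn about z gives the same grasp; the last joint's range is limited). The gripper opens to 94 mm and grips with 3 to 60 N. Pads are 16 mm wide; open, the fingers measure 119 mm over their backs; the gripper's body (75 mm by 177 mm) begins 78 mm behind the grasp point.
Start: joints at [-78.696, 23.915, -0.59, 92.452, 0.269, 63.638, -3.037], TCP at [0.148, 0.607, 0.205] pointing down, gripper open.
Joint ranges: [-161.28, 161.28], [-22.2, 115.67], [-73.04, 71.86], [3.21, 147.25], [-68.34, 248.33], [10.77, 114.83], [-161.83, 161.83]. Speed limits (degrees/s): [108.29, 108.29, 136.94, 136.94, 172.46, 172.46, 172.46].

## Interface

Orientations are given as a 3x3 rotation matrix whose columns are the frame's x, y, z axes.
In Python, from station import robot gives the robot as it stands.
- The arm moves only by the shell command python3 -m inch 'ROWS' [FORCE]. ROWS is text: rows parted by semicolons, each of 7 numbers parted by spaces: the turn, a rotation vector about the tool's x, y, z in rad, then the shift along the tool's x, y, z in mm, then the opening, from 0 (shut) to 1 (fully open). A call has 1 to 10 rows; each row is the pose to reach, as a shift and turn from the pose commanded when the call began, along the tool's axes at that moment; what a row does not reach only later rows make up. A row lasts 1/10 s, in which the tool goes at most 50 mm and 8.59 degrees, less where a joint would pass 70% of its speed; a pose out of reach is approached as far as the arm can. A call with a gripper value outside its range is refused whole. The fingers move at their own pace and stop on an object; FORCE is the grip in N (left out, the last holds). Time passes only in rows, so rows that repeat a pose let the fingers close. It gives the time, the measured TCP pose, the force, the opening and the grip force at its end, in the units of the state.
- robot.get_obs(): the state, without advancing time (a new reading comes with each control period).
- robot.read_camera(name): name is "side" or "top"; returns a dict with "color" (420x560x3 uint8, blue, green, red), "range_z" (420x560 float32, m along the optical axis (not along the pixel's ray), 0 where there is no reading), "fovy" (degrees; the focal length in pixels is half the picture's height over the tangent of half this angle, whatever the lens; pixels are square), "cx", "cy" (the principal point, pixels), "dist" ([k1, k2, p1, p2, k3] as OpenCV has them; the pictures are not rectified), "origin" and "attitude" of the camera in the world. Camera axes: x right, y up, looking along -z (the intrinsics and any distortion apply to the point x, -y, -z); pixel columns grow to the right and rows downward; lengths in m; the calibration is good to about 2 mm. A picture is of the moment at which its call begins.
- robot.finish_job(): hands the job in; it is judged then, once.
The state is a dict: "t": time; "joint_pos": joint angles; "qvel": joint speeds; "joint_torque": joint torques, N m; "position": TCP position; "tcp_rot": TCP orientation; "ft_force": force on the tool from outside, world axes, zero at the start; "wrist_torque": the same for the moment, N m; "width": finger opening in m; "gripper_force": force on a finger pad.
Only numpy, scipy, OpenCV 4.12 (cv2) and the standard library are available. Lean on these libraries where they do the work, as an engineer would, in place of code of your own. Each camera call takes 0.05 s, during which the arm holds its last target. There are 200 camera calls.

## Task

Slide the hub guard of the vegetable cutter fully open to bare the nut, then try the three sockets on the nut to find the one that fits, standing each one that does not fit upright on the counter again. Finish while still holding the fitting socket in the gripper, upright and pushed fully down over the nut. Leave the bowl, the tub and the spatula where they are.

Things in the scene. Friction and masses are not known exactly. Their poses are not given: they have to be found in the camera images.
- cutter: Vegetable cutter base: low aluminium housing 240 x 360 (x, y), fixed to the counter, its top 80 above the counter, two low guard rails along y on it. Origin under its centre on the counter. The nut lies at y = -80 from the centre.
- nut_seat (a point): Hex nut on the cutter's hub: 24 across flats, 14 high, its top 3.5 bevelled, a stud (diameter 12) standing 4 above it. The point is on its axis at its foot, on the hub face (diameter 52, about 100 above the counter) where a fully seated socket rests. z up; x at a right angle to a flat (repeats every 60 degrees). The nut is tight and does not turn; its angle differs each time.
- guard_grip (a point): Centre of the black grip fin on the hub guard, an aluminium tunnel (126 wide, 110 long along y) that covers the nut at the start. Fin: 60 along x, 16 along y, 42 tall on the guard's roof; the point is 23 above the roof, 19 below the fin's top. z up; the guard opens along this +y and stays where it is left. Roof 37, fin top 79 above the hub face.
- guard (a joint): Travel of the hub guard in m: 0 = closed over the nut, 0.15 = fully open at its stop. It starts within 0.03 of closed; sliding friction 2.5 N, light damping.
- socket_a_mid (a point): Socket a, upright on the counter: steel, diameter 40, height 34, under a dark square adapter 18 x 18 to grip by (34 to 86 above the underside). 0.2 to 0.33 kg. The point is on its axis half-way up, 43 above the underside. z up; x at a right angle to a flat of the hex opening underneath and to a side of the adapter.
- socket_b_mid (a point): Socket b, upright on the counter: steel, diameter 40, height 34, under a dark square adapter 18 x 18 to grip by (34 to 86 above the underside). 0.2 to 0.33 kg. The point is on its axis half-way up, 43 above the underside. z up; x at a right angle to a flat of the hex opening underneath and to a side of the adapter.
- socket_c_mid (a point): Socket c, upright on the counter: steel, diameter 40, height 34, under a dark square adapter 18 x 18 to grip by (34 to 86 above the underside). 0.2 to 0.33 kg. The point is on its axis half-way up, 43 above the underside. z up; x at a right angle to a flat of the hex opening underneath and to a side of the adapter.
- socket_a: Socket a again; origin at the centre of its underside, same axes. Hex opening below, 24 deep. The three sockets look alike; their openings are 17, 21 and 26.5 across flats, and only trying shows which is which: on the nut the widest goes fully down to the hub face, the others stop at the nut's top.
- socket_b: Socket b again; origin at the centre of its underside, same axes. Hex opening below, 24 deep. The three sockets look alike; their openings are 17, 21 and 26.5 across flats, and only trying shows which is which: on the nut the widest goes fully down to the hub face, the others stop at the nut's top.
- socket_c: Socket c again; origin at the centre of its underside, same axes. Hex opening below, 24 deep. The three sockets look alike; their openings are 17, 21 and 26.5 across flats, and only trying shows which is which: on the nut the widest goes fully down to the hub face, the others stop at the nut's top.
- bowl: Bystander: steel mixing bowl, diameter 120, height 50; origin under its centre.
- tub: Bystander: white food tub with grey lid, 98 x 118 x 65; origin under its centre.
- spatula: Bystander: kitchen spatula lying on the counter; origin under its middle, x along it.
There are look-alikes about, which are no part of the job. What is shaped like the socket_b but blue is not meant. Leave any red look-alike of the socket_a alone.

How it is judged:
By the outcome, as a careful person would: the job done as asked, in the order asked, and still so for the second after the job is handed in, while the arm keeps its last pose, push and grip.
It also fails if it takes over 72 s, if anything falls off the work surface, if the arm or the gripper's body presses on something with over 40 N, if the wrist force passes 120 N, or if a joint passes its speed limit or range.

## Working session

There is one attempt and no reset: what is moved stays moved. The work goes in short steps, Python scripts to look and compute and a shell command to move; the robot and the scene stay as the last step left them, time stands still between calls to the robot, and variables do not carry over. Pictures are saved under pics/ and viewed, at most 10 in all, crops included, and the job is handed in when it is done.

```bash
ls; mkdir -p pics; cat > h.py <<'E'
import numpy as np, cv2
from station import robot
def cam(n):
    c=robot.read_camera(n); h=c["color"].shape[0]
    f=h/2/np.tan(np.radians(c["fovy"])/2)
    c["K"]=np.array([[f,0,c["cx"]],[0,f,c["cy"]],[0,0,1.]]); c["d"]=np.array(c["dist"],float)
    c["R"]=np.array(c["attitude"],float).reshape(3,3); c["o"]=np.array(c["origin"],float)
    return c
def cloud(c):
    h,w=c["range_z"].shape
    u,v=np.meshgrid(np.arange(w),np.arange(h))
    p=cv2.undistortPoints(np.stack([u,v],-1).reshape(-1,1,2).astype(np.float64),c["K"],c["d"]).reshape(h,w,2)
    z=c["range_z"]
    P=np.stack([p[...,0]*z,-p[...,1]*z,-z],-1)
    W=P@c["R"].T+c["o"]; W[z==0]=np.nan
    return W
E
python3 - <<'E'
from h import *
o=robot.get_obs(); print(o["t"],o["position"],o["tcp_rot"],o["width"])
for n in("top","side"):
    c=cam(n); cv2.imwrite(f"pics/{n}0.png",c["color"]); np.savez(f"{n}0.npz",W=cloud(c),c=c["color"])
    print(n,c["o"],c["R"].round(3).tolist(),c["fovy"])
E
```

```text
pics
0.0 [0.1477779  0.60690699 0.20483978] [[-9.71622827e-01  2.36535514e-01 -1.78944155e-04]
 [ 2.36535561e-01  9.71622140e-01 -1.16017580e-03]
 [-1.00556677e-04 -1.16957995e-03 -9.99999311e-01]] 0.09415797734143548
top [ 0.43419392 -0.12557811  0.98525655] [[0.025, 0.992, -0.127], [-0.999, 0.021, -0.029], [-0.026, 0.128, 0.991]] 57.100265232639515
side [0.17599758 0.29522995 0.70092116] [[-0.732, 0.496, -0.468], [-0.682, -0.541, 0.492], [-0.009, 0.679, 0.734]] 53.38732121906913
```

View pics/top0.png

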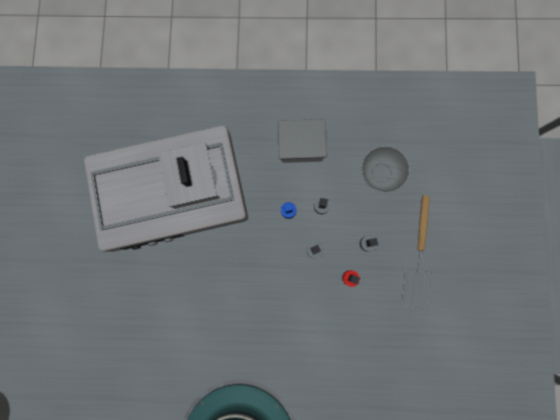

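View pics/side0.png

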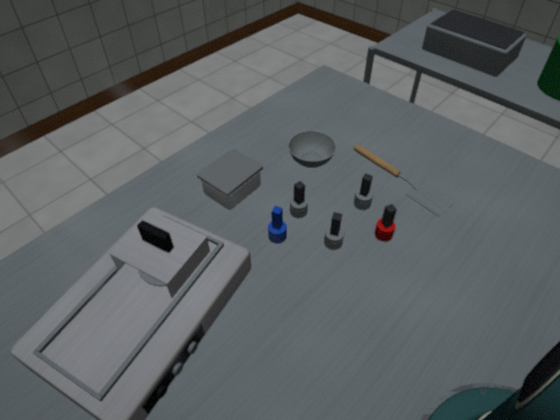

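The top view shows three steel sockets with dark adapters at px (322,205), (315,250) and (370,243). The blue one at (289,210) and the red one at (352,279) are look-alikes and stay put. The cutter is around (165,187), with the black fin at (184,172). Next is one enlarged crop to confirm, plus measurements.

```bash
python3 - <<'E'
from h import *
T=np.load("top0.npz");S=np.load("side0.npz")
cv2.imwrite("pics/crop1.png",np.hstack([cv2.resize(T["c"][180:300,260:400],(400,343),interpolation=3),cv2.resize(S["c"][165:265,255:415],(400,343),interpolation=3)]))
A=[]
for D in(T,S):
    A.append((D["W"].reshape(-1,3),D["c"].reshape(-1,3)))
for D,n in((T,"top"),(S,"side")):
    print(n)
    W=D["W"]
    for (u,v) in ([(322,205),(315,250),(370,243),(289,210),(352,279),(184,172)] if n=="top" else [(299,185),(336,215),(367,178),(278,210),(390,210),(155,232)]):
        print((u,v),W[v,u].round(4))
# merge clouds, top points of each adapter
W=np.vstack([a[0] for a in A]);C=np.vstack([a[1] for a in A]);cid=np.r_[np.zeros(len(A[0][0])),np.ones(len(A[1][0]))]
ok=~np.isnan(W[:,0]);W=W[ok];C=C[ok];cid=cid[ok]
np.savez("all0.npz",W=W,C=C,cid=cid)
m=T["W"]
for (u,v) in [(322,205),(315,250),(370,243)]:
    c=m[v,u]
    for k in(0,1):
        for lo,hi in((.078,.095),(.04,.078),(.028,.039),(.003,.028)):
            s=(np.hypot(*(W[:,:2]-c[:2]).T)<.04)&(W[:,2]>lo)&(W[:,2]<hi)&(cid==k)
            if s.sum()<4: continue
            r=cv2.minAreaRect((W[s,:2]*1000).astype(np.float32))
            print((u,v),k,lo,s.sum(),W[s].mean(0).round(4),"rect",np.round(r[0],1),np.round(r[1],1),round(r[2],1))
E
```

```text
top
(322, 205) [ 0.567  -0.188   0.0853]
(315, 250) [ 0.4614 -0.1732  0.0836]
(370, 243) [ 0.4806 -0.2999  0.0849]
(289, 210) [ 0.5536 -0.1107  0.0845]
(352, 279) [ 0.3972 -0.2593  0.0802]
(184, 172) [0.6191 0.1158 0.1768]
side
(299, 185) [ 0.5756 -0.1893  0.083 ]
(336, 215) [ 0.4664 -0.1745  0.0837]
(367, 178) [ 0.4819 -0.3031  0.0837]
(278, 210) [ 0.5592 -0.1069  0.0841]
(390, 210) [ 0.3947 -0.2568  0.0847]
(155, 232) [0.6144 0.1245 0.1789]
(322, 205) 0 0.078 60 [ 0.5749 -0.1918  0.0845] rect [ 575.  -191.7] [16.8 18.6] 87.5
(322, 205) 0 0.04 21 [ 0.5686 -0.189   0.0594] rect [ 571.3 -187.5] [23.6 11.1] 39.7
(322, 205) 0 0.028 119 [ 0.5717 -0.1909  0.0331] rect [ 576.1 -192.9] [38.6 37.4] 0.9
(322, 205) 0 0.003 26 [ 0.5593 -0.1824  0.0118] rect [ 562.3 -187.8] [59.6 47. ] 78.7
(322, 205) 1 0.078 70 [ 0.5745 -0.188   0.0832] rect [ 574.2 -188.9] [17.3 20.3] 78.3
(322, 205) 1 0.04 135 [ 0.5714 -0.1851  0.059 ] rect [ 571.1 -185. ] [22.4 13.5] 39.3
(322, 205) 1 0.028 139 [ 0.5709 -0.1842  0.0328] rect [ 573.6 -187.6] [37.5 34.8] 42.6
(322, 205) 1 0.003 136 [ 0.5661 -0.1782  0.0154] re
[... 710 characters left out ...]
8 20.7] 37.3
(370, 243) 0 0.078 64 [ 0.4834 -0.3079  0.085 ] rect [ 483.5 -308.3] [17.8 17.8] 10.2
(370, 243) 0 0.04 22 [ 0.4821 -0.2999  0.0615] rect [ 482.5 -300. ] [17.1  1.3] 8.6
(370, 243) 0 0.028 122 [ 0.4826 -0.304   0.0335] rect [ 483.5 -305.6] [37.8 33.1] 10.6
(370, 243) 0 0.003 33 [ 0.4837 -0.2947  0.0132] rect [ 486.2 -296. ] [47.4 64.5] 45.8
(370, 243) 1 0.078 68 [ 0.4824 -0.3045  0.0835] rect [ 482.8 -305.9] [18.2 17.7] 7.6
(370, 243) 1 0.04 123 [ 0.4804 -0.3007  0.0592] rect [ 479.1 -303.2] [23.3 13.4] 49.6
(370, 243) 1 0.028 135 [ 0.4798 -0.3011  0.0326] rect [ 482.  -304.9] [39.9 36.5] 32.9
(370, 243) 1 0.003 144 [ 0.4772 -0.2937  0.0153] rect [ 479.4 -297.3] [40.2 21.3] 23.6
```

View pics/crop1.png

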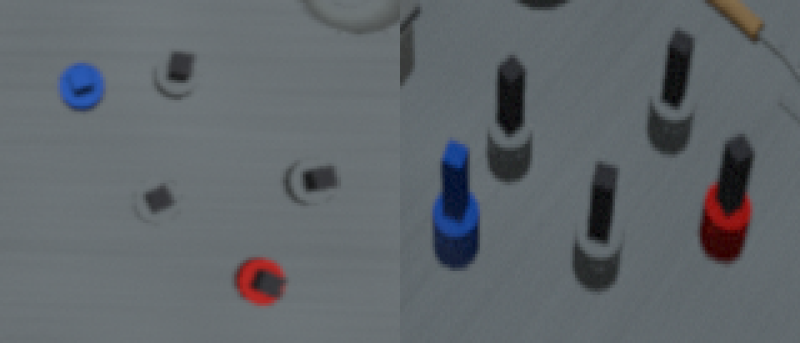

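The crop confirms it: three steel sockets (top crop (178,75), (155,200), (312,182)), with the blue and red ones clearly separate. I'll measure the cutter and fin next.

```bash
python3 - <<'E'
from h import *
D=np.load("all0.npz");W=D["W"];cid=D["cid"]
box=(W[:,0]>.4)&(W[:,0]<.85)&(W[:,1]>-.08)&(W[:,1]<.45)
for k in(0,1):
    s=box&(W[:,2]>.165)&(cid==k); q=W[s]; 
    r=cv2.minAreaRect((q[:,:2]*1000).astype(np.float32)); print("fin",k,s.sum(),q.mean(0).round(4),np.median(q[:,2]),[np.round(x,1) for x in r])
    s=box&(W[:,2]>.125)&(W[:,2]<.145)&(cid==k); q=W[s]; r=cv2.minAreaRect((q[:,:2]*1000).astype(np.float32)); print("roof",k,s.sum(),np.median(q[:,2]),[np.round(x,1) for x in r])
    s=box&(W[:,2]>.07)&(W[:,2]<.09)&(cid==k); q=W[s]; r=cv2.minAreaRect((q[:,:2]*1000).astype(np.float32)); print("cutter",k,s.sum(),np.median(q[:,2]),[np.round(x,1) for x in r])
    r_=r[2]
E
```

```text
fin 0 233 [0.6225 0.1187 0.1763] 0.177166459232048 [array([623.6, 120.3]), array([58.8, 16.5]), np.float64(13.9)]
roof 0 2434 0.1358648963229786 [array([624. , 121.7]), array([127. , 112.6]), np.float64(14.0)]
cutter 0 11090 0.07887305855685361 [array([605.4, 193.9]), array([239.3, 360.3]), np.float64(13.9)]
fin 1 383 [0.6205 0.1244 0.1751] 0.1767124147254424 [array([623.7, 123.3]), array([60. , 16.2]), np.float64(14.4)]
roof 1 3320 0.13580928197276088 [array([624.3, 122.7]), array([127.7, 110.6]), np.float64(14.5)]
cutter 1 21006 0.07903679421735355 [array([604.8, 197.5]), array([240.6, 357.9]), np.float64(14.5)]
```

```bash
cat >> h.py <<'E'
from scipy.spatial.transform import Rotation as Ro
def plan(x,y,z,ang):
    """row (turn rad, shift mm) to TCP at x,y,z pointing down with tool y along world angle ang (deg, mod 180)"""
    o=robot.get_obs(); R0=np.array(o["tcp_rot"]).reshape(3,3); p=np.array(o["position"])
    best=None
    for a in (ang,ang+180):
        c,s=np.cos(np.radians(a)),np.sin(np.radians(a))
        Y=np.array([c,s,0]);Z=np.array([0,0,-1.]);R=np.stack([np.cross(Y,Z),Y,Z],1)
        v=Ro.from_matrix(R0.T@R).as_rotvec()
        if best is None or np.linalg.norm(v)<np.linalg.norm(best): best=v
    print("turn",best.round(3),"mm",(R0.T@(np.array([x,y,z])-p)*1000).round(1))
def st():
    o=robot.get_obs(); R=np.array(o["tcp_rot"]).reshape(3,3)
    print("t %.2f"%o["t"],"p",np.round(o["position"],4),"yAng %.2f"%np.degrees(np.arctan2(R[1,1],R[0,1])),"tilt",R[:2,2].round(4),"F",np.round(o["ft_force"],1),"w %.4f g %.1f"%(o["width"],o["gripper_force"]),"q7 %.0f"%o["joint_pos"][6])
E
python3 -c "
from h import *
plan(.6236,.1218,.23,104.1)"
```

```text
turn [-0.001 -0.    -0.485] mm [-577.1 -358.8  -24.6]
```

```bash
python3 -m inch '0 0 -0.485 -577 -359 -25 1;0 0 -0.485 -577 -359 -25 1;0 0 -0.485 -577 -359 -25 1;0 0 -0.485 -577 -359 -25 1;0 0 -0.485 -577 -359 -25 1;0 0 -0.485 -577 -359 -25 1;0 0 -0.485 -577 -359 -25 1;0 0 -0.485 -577 -359 -25 1;0 0 -0.485 -577 -359 -25 1;0 0 -0.485 -577 -359 -25 1'; python3 -c "
from h import *
plan(.6236,.1218,.23,104.1)"
```

```text
t: 1.1
position: [0.4938, 0.2537, 0.2236]
tcp_rot: [[-0.97, -0.244, -0.0], [-0.244, 0.97, -0.0], [0.0, -0.0, -1.0]]
ft_force: [-0.0, 1.8, 0.9]
width: 0.0944
gripper_force: 0.0
turn [-0. -0.  0.] mm [ -93.7 -159.6   -6.4]
```

```bash
python3 -m inch '0 0 0 -94 -160 -6 1;0 0 0 -94 -160 -6 1;0 0 0 -94 -160 -6 1;0 0 0 -94 -160 -6 1;0 0 0 -94 -160 -6 1;0 0 0 -94 -160 40 1;0 0 0 -94 -160 80 1;0 0 0 -94 -160 80 1;0 0 0 -94 -160 80 1' ; python3 -c "
from h import *
st();plan(.6236,.1218,.144,104.1)"
```

```text
t: 2.0
position: [0.6224, 0.1235, 0.1431]
tcp_rot: [[-0.97, -0.244, -0.002], [-0.244, 0.97, -0.0], [0.002, -0.0, -1.0]]
ft_force: [0.1, 0.2, 0.1]
width: 0.0938
gripper_force: 0.0
t 2.00 p [0.6224 0.1235 0.1431] yAng 104.12 tilt [-0.0015 -0.0004] F [0.1 0.2 0.1] w 0.0938 g 0.0 q7 96
turn [-0.    -0.002  0.   ] mm [-0.8 -1.9 -0.9]
```

```bash
python3 -m inch '0 0 0 0 0 0 0.1;0 0 0 0 0 0 0.1;0 0 0 0 0 0 0.1;0 0 0 0 0 0 0.1;0 0 0 0 0 0 0.1;0 0 0 0 0 0 0.1;0 0 0 0 0 0 0.1' 20; python3 -c "
from h import *
st()"
```

```text
t: 2.7
position: [0.6229, 0.1232, 0.1436]
tcp_rot: [[-0.97, -0.244, -0.0], [-0.244, 0.97, -0.0], [0.0, -0.0, -1.0]]
ft_force: [-0.1, -0.9, -0.1]
width: 0.0416
gripper_force: 0.0
t 2.70 p [0.6229 0.1232 0.1436] yAng 104.11 tilt [-0.     -0.0001] F [-0.1 -0.9 -0.1] w 0.0416 g 0.0 q7 96
```

```bash
python3 -m inch '0 0 0 0 0 0 0.1;0 0 0 0 0 0 0.1;0 0 0 0 0 0 0.1;0 0 0 0 0 0 0.1;0 0 0 0 0 0 0.1;0 0 0 0 0 0 0.1'; python3 -c "
from h import *
st()"
```

```text
t: 3.3
position: [0.623, 0.1231, 0.1436]
tcp_rot: [[-0.97, -0.244, 0.0], [-0.244, 0.97, -0.0], [0.0, -0.0, -1.0]]
ft_force: [0.3, -1.3, -0.2]
width: 0.016
gripper_force: 20.0
t 3.30 p [0.623  0.1231 0.1436] yAng 104.10 tilt [ 0.     -0.0002] F [ 0.3 -1.3 -0.2] w 0.0160 g 20.0 q7 96
```

```bash
python3 -m inch '0 0 0 0 15 0 0.1;0 0 0 0 35 0 0.1;0 0 0 0 55 0 0.1;0 0 0 0 75 0 0.1;0 0 0 0 95 0 0.1;0 0 0 0 115 0 0.1;0 0 0 0 130 0 0.1;0 0 0 0 138 0 0.1;0 0 0 0 138 0 0.1;0 0 0 0 138 0 0.1'; python3 -c "
from h import *
st()"; python3 -m inch '0 0 0 0 2 0 0.1;0 0 0 0 4 0 0.1;0 0 0 0 6 0 0.1;0 0 0 0 8 0 0.1;0 0 0 0 9 0 0.1;0 0 0 0 9 0 0.1'; python3 -c "
from h import *
st()"
```

```text
t: 4.3
position: [0.5887, 0.2576, 0.1436]
tcp_rot: [[-0.97, -0.244, -0.001], [-0.244, 0.97, 0.0], [0.001, 0.001, -1.0]]
ft_force: [-6.4, 1.3, 3.1]
width: 0.0158
gripper_force: 20.0
t 4.30 p [0.5887 0.2576 0.1436] yAng 104.15 tilt [-0.0009  0.0004] F [-6.4  1.3  3.1] w 0.0158 g 20.0 q7 83
t: 4.9
position: [0.5872, 0.2638, 0.1436]
tcp_rot: [[-0.97, -0.242, -0.001], [-0.242, 0.97, -0.002], [0.001, -0.002, -1.0]]
ft_force: [-6.3, -10.1, 6.1]
width: 0.016
gripper_force: 20.0
t 4.90 p [0.5872 0.2638 0.1436] yAng 104.01 tilt [-0.0007 -0.002 ] F [ -6.3 -10.1   6.1] w 0.0160 g 20.0 q7 82
```

```bash
python3 -m inch '0 0 0 0 2 0 0.1;0 0 0 0 4 0 0.1;0 0 0 0 4 0 0.1'; python3 -c "
from h import *
st()"
```

```text
t: 5.2
position: [0.5872, 0.2639, 0.1435]
tcp_rot: [[-0.971, -0.239, -0.0], [-0.239, 0.971, -0.006], [0.002, -0.006, -1.0]]
ft_force: [-3.4, -26.5, 8.8]
width: 0.0158
gripper_force: 20.0
t 5.20 p [0.5872 0.2639 0.1435] yAng 103.83 tilt [-0.0004 -0.0061] F [ -3.4 -26.5   8.8] w 0.0158 g 20.0 q7 81
```

```bash
python3 -m inch '0 0 0 0 -4 0 0.1;0 0 0 0 -4 0 0.1;0 0 0 0 -4 0 0.5;0 0 0 0 -4 0 0.5;0 0 0 0 -4 0 0.5;0 0 0 0 -4 0 0.5;0 0 0 0 -4 0 0.5;0 0 0 0 -4 -50 0.5;0 0 0 0 -4 -100 0.5;0 0 0 0 -4 -100 0.5'; python3 -c "
from h import *
st(); plan(.5745,-.190,.2,83)"
```

```text
t: 6.2
position: [0.5896, 0.2668, 0.2506]
tcp_rot: [[-0.97, -0.244, 0.008], [-0.244, 0.97, 0.004], [-0.009, 0.002, -1.0]]
ft_force: [0.2, -0.3, 0.0]
width: 0.047
gripper_force: 0.0
t 6.20 p [0.5896 0.2668 0.2506] yAng 104.10 tilt [0.0084 0.0044] F [ 0.2 -0.3  0. ] w 0.0470 g 0.0 q7 81
turn [0.004 0.009 0.368] mm [ 126.4 -439.5   48.4]
```

```bash
python3 -m inch '0 0 0.368 126 -440 10 0.5;0 0 0.368 126 -440 40 0.5;0 0 0.368 126 -440 40 0.5;0 0 0.368 126 -440 40 0.5;0 0 0.368 126 -440 40 0.5;0 0 0.368 126 -440 40 0.5;0 0 0.368 126 -440 40 0.5;0 0 0.368 126 -440 40 0.5;0 0 0.368 126 -440 40 0.5;0 0 0.368 126 -440 40 0.5' ; python3 - <<'E'
from h import *
st(); plan(.5745,-.190,.12,83)
for n in("top","side"):
    c=cam(n);np.savez(f"{n}1.npz",W=cloud(c),c=c["color"])
    W=cloud(c)
    f=(W[...,2]>.165)&(W[...,2]<.19)&(W[...,0]>.45)&(W[...,1]>.15)&(W[...,1]<.4)
    r=cv2.minAreaRect((W[f][:,:2]*1000).astype(np.float32)); print(n,"fin",r)
    for lo,hi in((.095,.104),(.109,.116),(.116,.121)):
        s=(np.hypot(W[...,0]-.6245,W[...,1]-.118)<.04)&(W[...,2]>lo)&(W[...,2]<hi)
        if s.sum()>3: print(lo,s.sum(),W[s].mean(0).round(4),cv2.minEnclosingCircle((W[s][:,:2]*1000).astype(np.float32)))
    d=np.hypot(W[...,0]-.6245,W[...,1]-.118); d[np.isnan(d)]=9
    v,u=np.unravel_index(np.argmin(d),d.shape); print(u,v)
    cv2.imwrite(f"pics/nut_{n}.png",cv2.resize(c["color"][max(v-40,0):v+40,max(u-40,0):u+40],(400,400),interpolation=cv2.INTER_CUBIC))
a=cv2.imread("pics/nut_top.png");b=cv2.imread("pics/nut_side.png");cv2.imwrite("pics/nut.png",np.hstack([a,b]))
E
```

```text
t: 7.2
position: [0.5705, -0.198, 0.2034]
tcp_rot: [[-0.992, 0.128, -0.0], [0.128, 0.992, -0.002], [0.0, -0.002, -1.0]]
ft_force: [0.3, 0.6, -0.4]
width: 0.0472
gripper_force: 0.0
t 7.20 p [ 0.5705 -0.198   0.2034] yAng 82.64 tilt [-0.0004 -0.0023] F [ 0.3  0.6 -0.4] w 0.0472 g 0.0 q7 108
turn [-0.002 -0.    -0.006] mm [-2.9  8.6 83.4]
top fin ((587.8277587890625, 262.7835693359375), (58.83746337890625, 16.82445526123047), 14.38420581817627)
0.095 268 [0.6241 0.115  0.0988] ((625.524658203125, 116.5189208984375), 26.113208770751953)
0.109 66 [0.6253 0.1159 0.1123] ((625.6171875, 116.86565399169922), 12.966924667358398)
0.116 19 [0.6252 0.1152 0.1173] ((626.1922607421875, 113.66114807128906), 8.330202102661133)
190 175
side fin ((588.5678100585938, 264.3389892578125), (62.740264892578125, 16.24953842163086), 14.696874618530273)
0.095 389 [0.621  0.1207 0.0985] ((624.2489013671875, 118.12873840332031), 26.594274520874023)
0.109 97 [0.6224 0.1205 0.1123] ((624.2986450195312, 119.29861450195312), 12.724327087402344)
0.116 18 [0.6247 0.1201 0.1171] ((624.32177734375, 119.99512481689453), 5.127488613128662)
163 249
```

View pics/nut.png

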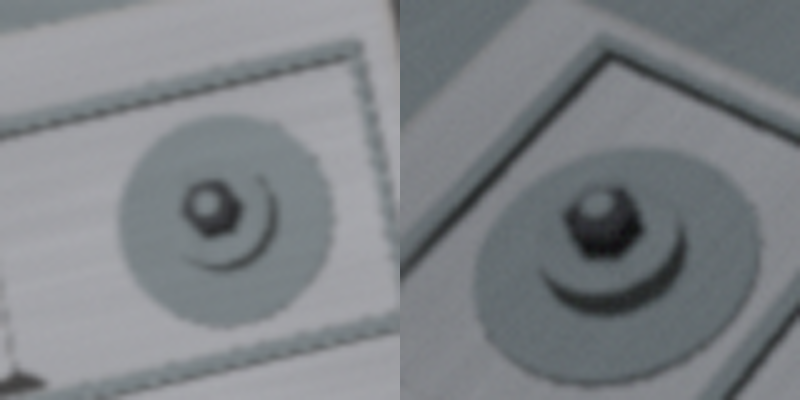

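The top crop shows the nut at (211,212) with corners left and right, so its flat normals are at about -3° mod 60. The side crop shows the same nut at (602,220), and the guard is off it. I'll refine the nut angle and replan over socket 1.

```bash
python3 - <<'E'
from h import *
st(); plan(.5745,-.190,.12,83)
from scipy.optimize import minimize
tot={}
for n in("top","side"):
    c=robot.read_camera(n); c=cam(n); g=cv2.cvtColor(c["color"],cv2.COLOR_BGR2GRAY).astype(np.float32)
    g=cv2.resize(g,None,fx=8,fy=8,interpolation=cv2.INTER_CUBIC)
    def proj(P):
        Q=(P-c["o"])@c["R"]; Q=Q*[1,-1,-1]
        return cv2.projectPoints(Q.reshape(-1,1,3),np.zeros(3),np.zeros(3),c["K"],c["d"])[0].reshape(-1,2)
    def score(x,y,a):
        th=np.radians(a+30+60*np.arange(6)); out=[]
        for s in(.93,1.1,1.25):
            r=.02771/2*s; e=(s-1)*.007
            ring=np.stack([x+r*np.cos(th),y+r*np.sin(th)],1)
            P=np.vstack([np.c_[ring,np.full(6,z)] for z in(.1-e*0,.1095+e)]+[np.c_[np.array([x,y])+(ring-[x,y])*.85,np.full(6,.113+e)]])
            h=cv2.convexHull(((proj(P)+.5)*8).astype(np.int32)); m=np.zeros(g.shape,np.uint8); cv2.fillConvexPoly(m,h,1); out.append(m)
        a_=g[out[0]>0].mean(); b=g[(out[2]>0)&(out[1]==0)].mean(); return b-a_
    res=[(score(x,y,a),x,y,a) for x in np.arange(.620,.630,.001) for y in np.arange(.113,.124,.001) for a in range(-30,30,5)]
    res.sort(reverse=True); print(n,[tuple(np.round(r,4).tolist()) for r in res[:5]])
    best=res[0]; print([(a,round(max(r[0] for r in res if r[3]==a),2)) for a in range(-30,30,5)])
E
```

```text
t 7.30 p [ 0.5716 -0.1937  0.2034] yAng 82.84 tilt [-0.0003 -0.0006] F [ 0.1  0.8 -0.8] w 0.0469 g 0.0 q7 107
turn [-0.001 -0.    -0.003] mm [-2.4  4.1 83.4]
top [(42.0127, 0.625, 0.117, 10.0), (41.8716, 0.625, 0.117, 5.0), (41.7914, 0.625, 0.117, 15.0), (41.4794, 0.625, 0.118, 5.0), (41.3731, 0.626, 0.118, 10.0)]
[(-30, np.float32(40.36)), (-25, np.float32(40.09)), (-20, np.float32(40.15)), (-15, np.float32(40.45)), (-10, np.float32(40.52)), (-5, np.float32(40.81)), (0, np.float32(41.3)), (5, np.float32(41.87)), (10, np.float32(42.01)), (15, np.float32(41.79)), (20, np.float32(41.11)), (25, np.float32(40.79))]
side [(50.3902, 0.625, 0.119, 15.0), (50.1633, 0.625, 0.119, 20.0), (49.9667, 0.625, 0.119, 10.0), (49.9071, 0.625, 0.119, 25.0), (49.7715, 0.624, 0.119, 20.0)]
[(-30, np.float32(49.04)), (-25, np.float32(48.69)), (-20, np.float32(48.27)), (-15, np.float32(48.15)), (-10, np.float32(48.37)), (-5, np.float32(48.64)), (0, np.float32(49.19)), (5, np.float32(49.46)), (10, np.float32(49.97)), (15, np.float32(50.39)), (20, np.float32(50.16)), (25, np.float32(49.91))]
```

```bash
python3 -m inch '0 0 0 -2.5 2 60 0.5;0 0 0 -2.5 2 80 0.5;0 0 0 -2.5 2 80 0.5;0 0 0 -2.5 2 80 0.5'; python3 -c "
from h import *
st();plan(.5745,-.190,.047,83)"
```

```text
t: 7.9
position: [0.5753, -0.1893, 0.1246]
tcp_rot: [[-0.993, 0.12, 0.0], [0.12, 0.993, -0.0], [-0.0, -0.0, -1.0]]
ft_force: [-0.1, -0.2, 1.0]
width: 0.0469
gripper_force: 0.0
t 7.90 p [ 0.5753 -0.1893  0.1246] yAng 83.09 tilt [ 0.0001 -0.0001] F [-0.1 -0.2  1. ] w 0.0469 g 0.0 q7 109
turn [-0.     0.     0.002] mm [ 0.8 -0.8 77.6]
```

```bash
python3 -m inch '0 0 0 1 -1 40 0.5;0 0 0 1 -1 77 0.5;0 0 0 1 -1 77 0.5;0 0 0 1 -1 77 0.1;0 0 0 1 -1 77 0.1;0 0 0 1 -1 77 0.1;0 0 0 1 -1 77 0.1;0 0 0 1 -1 77 0.1;0 0 0 1 -1 77 0.1;0 0 0 1 -1 77 0.1' 40; python3 -m inch '0 0 0 0 0 0 0.1;0 0 0 0 0 0 0.1'; python3 -c "
from h import *
st()"
```

```text
t: 8.9
position: [0.5746, -0.191, 0.0479]
tcp_rot: [[-0.993, 0.121, 0.002], [0.121, 0.993, -0.0], [-0.002, -0.0, -1.0]]
ft_force: [-1.8, 0.8, 10.3]
width: 0.0177
gripper_force: 40.0
t: 9.1
position: [0.5746, -0.191, 0.0479]
tcp_rot: [[-0.993, 0.121, 0.002], [0.121, 0.993, -0.0], [-0.002, -0.0, -1.0]]
ft_force: [-1.8, 0.7, 10.3]
width: 0.0175
gripper_force: 40.0
t 9.10 p [ 0.5746 -0.191   0.0479] yAng 83.03 tilt [ 0.0018 -0.0003] F [-1.8  0.7 10.3] w 0.0175 g 40.0 q7 112
```

```bash
python3 -m inch '0 0 0 0 0 -50 0.1;0 0 0 0 0 -100 0.1;0 0 0 0 0 -150 0.1;0 0 0 0 0 -175 0.1;0 0 0 0 0 -175 0.1;0 0 0 0 0 -175 0.1'; python3 -c "
from h import *
st();plan(.625,.118,.20,98)"
```

```text
t: 9.7
position: [0.5735, -0.1906, 0.2214]
tcp_rot: [[-0.993, 0.121, 0.0], [0.121, 0.993, 0.0], [0.0, 0.0, -1.0]]
ft_force: [-0.5, 0.4, -3.5]
width: 0.0181
gripper_force: 40.0
t 9.70 p [ 0.5735 -0.1906  0.2214] yAng 83.03 tilt [0.     0.0002] F [-0.5  0.4 -3.5] w 0.0181 g 40.0 q7 107
turn [ 0.     0.    -0.261] mm [-13.7 312.6  21.4]
```

```bash
python3 -m inch '0 0 -0.261 -14 313 0 0.1;0 0 -0.261 -14 313 0 0.1;0 0 -0.261 -14 313 0 0.1;0 0 -0.261 -14 313 0 0.1;0 0 -0.261 -14 313 0 0.1;0 0 -0.261 -14 313 0 0.1;0 0 -0.261 -14 313 0 0.1;0 0 -0.261 -14 313 20 0.1;0 0 -0.261 -14 313 40 0.1;0 0 -0.261 -14 313 40 0.1'; python3 -m inch '0 0 0 0 0 0 0.1;0 0 0 0 0 0 0.1;0 0 0 0 0 0 0.1;0 0 0 0 0 0 0.1' ;python3 -c "
from h import *
st();plan(.625,.118,.165,98)"
```

```text
t: 10.7
position: [0.6235, 0.1176, 0.1774]
tcp_rot: [[-0.99, -0.139, -0.006], [-0.139, 0.99, -0.002], [0.007, -0.001, -1.0]]
ft_force: [-0.4, 0.1, -3.2]
width: 0.0178
gripper_force: 40.0
t: 11.1
position: [0.6259, 0.1181, 0.1822]
tcp_rot: [[-0.99, -0.139, 0.001], [-0.139, 0.99, 0.0], [-0.001, 0.0, -1.0]]
ft_force: [-0.6, -0.0, -3.1]
width: 0.018
gripper_force: 40.0
t 11.10 p [0.6259 0.1181 0.1822] yAng 97.97 tilt [0.0009 0.0002] F [-0.6 -0.  -3.1] w 0.0180 g 40.0 q7 91
turn [ 0.     0.001 -0.001] mm [ 1.   0.  17.2]
```

```bash
python3 -m inch '0 0 0 1 0 8 0.1;0 0 0 1 0 16 0.1;0 0 0 1 0 19 0.1;0 0 0 1 0 21 0.1;0 0 0 1 0 23 0.1;0 0 0 1 0 24 0.1;0 0 0 1 0 24 0.1'; python3 -c "
from h import *
st()"
```

```text
t: 11.8
position: [0.6247, 0.118, 0.1576]
tcp_rot: [[-0.99, -0.139, 0.0], [-0.139, 0.99, -0.0], [-0.0, -0.0, -1.0]]
ft_force: [0.1, -0.2, -2.2]
width: 0.0178
gripper_force: 40.0
t 11.80 p [0.6247 0.118  0.1576] yAng 97.98 tilt [ 0.0001 -0.0001] F [ 0.1 -0.2 -2.2] w 0.0178 g 40.0 q7 91
```

```bash
python3 -m inch '0 0 0 0 0 2 0.1;0 0 0 0 0 4 0.1;0 0 0 0 0 6 0.1;0 0 0 0 0 8 0.1;0 0 0 0 0 8 0.1'; python3 -c "
from h import *
st()"
```

```text
t: 12.3
position: [0.6245, 0.118, 0.1493]
tcp_rot: [[-0.99, -0.139, -0.0], [-0.139, 0.99, -0.0], [0.0, -0.0, -1.0]]
ft_force: [0.4, 0.1, -1.7]
width: 0.0177
gripper_force: 40.0
t 12.30 p [0.6245 0.118  0.1493] yAng 97.98 tilt [-0.0004 -0.0002] F [ 0.4  0.1 -1.7] w 0.0177 g 40.0 q7 91
```

```bash
python3 -m inch '0 0 0 0 0 1 0.1;0 0 0 0 0 2 0.1;0 0 0 0 0 3 0.1;0 0 0 0 0 3 0.1'; python3 -c "
from h import *
st()"
```

```text
t: 12.7
position: [0.6249, 0.118, 0.1479]
tcp_rot: [[-0.99, -0.139, 0.001], [-0.139, 0.99, 0.0], [-0.001, 0.0, -1.0]]
ft_force: [-7.1, -1.2, 14.6]
width: 0.0181
gripper_force: 40.0
t 12.70 p [0.6249 0.118  0.1479] yAng 97.97 tilt [0.0008 0.0004] F [-7.1 -1.2 14.6] w 0.0181 g 40.0 q7 91
```

```bash
python3 -m inch '0 0 0 0 0 1 0.1;0 0 0 0 0 1 0.1;0 0 0 0 0 1 0.1'; python3 - <<'E'
from h import *
st()
c=cam("side");W=cloud(c)
d=np.hypot(W[...,0]-.6245,W[...,1]-.118)<.024
h=np.histogram(W[d][:,2],bins=np.arange(.09,.16,.004));print(dict(zip(h[1].round(3),h[0])))
f=(W[...,2]>.165)&(W[...,2]<.19)&(W[...,0]>.5)&(W[...,1]>.22)&(W[...,1]<.32)
print("fin",W[f].mean(0))
cv2.imwrite("pics/end.png",cv2.resize(c["color"][140:380,0:320],(800,600),interpolation=cv2.INTER_CUBIC))
E
```

```text
t: 13.0
position: [0.6252, 0.1181, 0.1479]
tcp_rot: [[-0.99, -0.139, 0.002], [-0.139, 0.99, 0.001], [-0.002, 0.001, -1.0]]
ft_force: [-11.4, -2.3, 24.8]
width: 0.0176
gripper_force: 40.0
t 13.00 p [0.6252 0.1181 0.1479] yAng 97.97 tilt [0.0016 0.0008] F [-11.4  -2.3  24.8] w 0.0176 g 40.0 q7 91
{np.float64(0.09): np.int64(13), np.float64(0.094): np.int64(45), np.float64(0.098): np.int64(103), np.float64(0.102): np.int64(29), np.float64(0.106): np.int64(29), np.float64(0.11): np.int64(38), np.float64(0.114): np.int64(33), np.float64(0.118): np.int64(29), np.float64(0.122): np.int64(34), np.float64(0.126): np.int64(36), np.float64(0.13): np.int64(157), np.float64(0.134): np.int64(27), np.float64(0.138): np.int64(13), np.float64(0.142): np.int64(17), np.float64(0.146): np.int64(20), np.float64(0.15): np.int64(24), np.float64(0.154): np.int64(40)}
fin [0.58388917 0.26454169 0.17632717]
```

View pics/end.png

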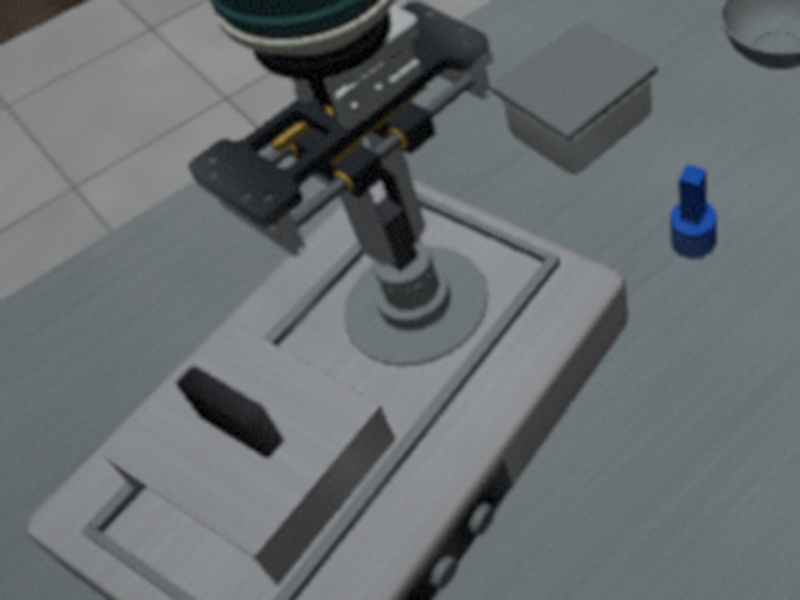

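The picture shows the socket at (410,285) sitting flat on the hub face at (412,315), with its shoulder 34 above the hub. The guard is fully open at (240,430). I'll ease the push slightly and hand in.

```bash
python3 -m inch '0 0 0 0 0 -1 0.1;0 0 0 0 0 -1 0.1;0 0 0 0 0 -1 0.1;0 0 0 0 0 -1 0.1'; python3 -c "
from h import *
st();print(robot.finish_job())"
```

```text
t: 13.45
position: [0.625, 0.1181, 0.1479]
tcp_rot: [[-0.99, -0.139, 0.001], [-0.139, 0.99, 0.0], [-0.001, 0.0, -1.0]]
ft_force: [-5.9, -0.3, 12.7]
width: 0.018
gripper_force: 40.0
t 13.45 p [0.625  0.1181 0.1479] yAng 97.97 tilt [0.001  0.0005] F [-5.9 -0.3 12.7] w 0.0180 g 40.0 q7 91
the job is handed in; nothing more can be done
None
```

The job is handed in at 13.45 s: the guard is open to its stop, and the first socket tried fitted and is held upright, fully down over the nut with a light push, so the other two were not tried or moved.

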